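Open the spring-lid biscuit box on the tea-shop counter

ROBOT

A 6-joint arm with a two-finger parallel gripper is mounted at the origin on the work surface. World frame = base frame: x ahead of the robot, y to its left, z up, the work surface at z = 0. Lengths are in m, angles in rad, forces in N, time in s.
With the tool pointing down it reaches from about 0.35 to 0.975 m from the base axis. Payload 4.9 kg.
Tool frame: the origin (TCP) lies between the finger pads; the fingertips stand 8 mm ahead of it and the grasp point (between the pads) lies 11 mm behind it; z points along the fingers, y is the direction in which the jaws open and shut (so a half turn about z gives the same grasp; the last joint's range is limited). The gripper opens to 85 mm and grips with 20 to 120 N. Pads are 22 mm wide; open, the fingers measure 114 mm over their backs; the gripper's body (76 mm by 85 mm) begins 54 mm behind the grasp point. The pads swing forward as they close: fully open they stand 13 mm farther back than shut.
Start: joints at [-1.364, 0.053, 1.613, -0, 1.476, -0.119], TCP at [0.2, -0.592, 0.239] pointing down, gripper open.
Joint ranges: [-3.01, 3.01], [-1.01, 2.22], [0.06, 2.58], [-1.02, 4.17], [0.09, 2.62], [-3.14, 3.14]. Speed limits (rad/s): [2.57, 2.57, 3.14, 3.14, 3.14, 3.14].

INTERFACE

Orientations are given as a rotation vector (axis times angle).
In Python, from station import ctrl gives the robot as it stands. The module is installed in compiled form; this text tells all that it offers.
- The arm moves only by the shell command python3 -m creep 'ROWS' [FORCE]. ROWS is JSON, a list of rows, each an object with "hand": the opening, from 0 (shut) to 1 (fully open); "translation": the shift along the tool's x, y, z in cm, a list of three; "delta_rot": the turn, a rotation vector about the tool's x, y, z in degrees, a list of three. A call has 1 to 8 rows; each row shifts and turns the commanded pose from where the row before left it, along the tool's axes as they then stand; what a row does not reach is not made up. A row lasts 1/8 s, in which the tool goes at most 62.5 mm and 10.7 degrees, less where a joint would pass 70% of its speed; a pose out of reach is approached as far as the arm can. A call with a gripper value outside its range is refused whole. The fingers move at their own pace and stop on an object; FORCE is the grip in N (left out, the last holds). Time passes only in rows, so rows that do not move let the fingers close. It gives the time, the measured TCP pose, the force and the opening at its end, in the units of the state.
- ctrl.get_obs(): the state, without advancing time (a new reading comes with each control period).
- ctrl.get_image(name): name is "scene" or "top"; returns (picture, depth): 420x560x3 uint8, red, green, blue; 420x560 float32, m along the optical axis (not along the pixel's ray), 0 where there is no reading.
- ctrl.calibration(name): a dict with "fx", "fy", "cx", "cy" (pixels), "dist" ([k1, k2, p1, p2, k3] as OpenCV has them; the pictures are not rectified), "T" (4x4, takes a point from camera to world coordinates). Camera axes: x right, y up, looking along -z (the intrinsics and any distortion apply to the point x, -y, -z); pixel columns grow to the right and rows downward; lengths in m; the calibration is good to about 2 mm. A picture is of the moment at which its call begins. calibration takes no time and is no camera call.
- ctrl.finish_job(): hands the job in, once; it reports no verdict.
The state is a dict: "t": time; "q": joint angles; "dq": joint speeds; "effort": joint torques, N m; "tool_pos": TCP position; "tool_rot": TCP orientation; "contact_force": force on the tool from outside, world axes, zero at the start; "wrist_torque": the same for the moment, N m; "opening": finger opening in m.
Only numpy, scipy, OpenCV 4.12 (cv2) and the standard library are available. Lean on these libraries where they do the work, as an engineer would, in place of code of your own. Each camera call takes 0.05 s, during which the arm holds its last target.

TASK

Open the biscuit box on the counter: press down its release tab so that the lid springs up part way, then push the lid over backwards with the fingers until it rests fully open against its stop. Nothing has to be picked up: leave the jar, the cup and the sugar shaker standing where they are, and finish with the hand clear of everything and the tab sprung back.

Things in the scene. Friction and masses are not known exactly. Their poses are not given: they have to be found in the camera images.
- box: the biscuit box, a brushed-steel open box with a wooden lid, fixed to the counter: 140 mm deep (x), 200 mm wide (y), 85 mm high without the lid. Origin at the centre of its underside; its -x side is the front with the release tab, +x the back with the lid's hinge. Biscuits stand inside, below the rim; a spring pin 80 mm to +y and 40 mm behind the middle lifts the lid
- lid (a joint): angle of the lid in rad: 0 closed (latched), about 0.7 where the spring pin leaves it once unlatched, 1.9 fully open against its stop, leaning back. Above 0.7 the lid is free and light (about 0.25 kg), slightly damped; let go before upright (1.57) it drops back to about 0.7, past upright it falls open by itself and stays
- tab (a joint): angle of the release tab in rad: 0 at rest, 0.25 pressed fully down; the latch lets go of the lid at about 0.11 to 0.14. It springs back when let go
- lid_hinge (a point): the middle of the lid's hinge line, at the top of the box's back wall, 85 mm above the counter; the hinge line runs along the box's y axis. Fixed to the box; axes as the box's
- lid_edge (a point): the middle of the lid's front edge, on its underside, 143 mm from the hinge line; moves with the lid (a wooden plate 10 mm thick, 206 mm wide, from the hinge to this edge; a steel striker 30 mm wide sticks out 8 mm from the middle of the edge). Axes as the box's when closed; z is the normal of the lid's top face
- tab_pad (a point): the point to press, on top of the release tab: a level steel plate 40 mm wide (y) on the middle of the box's front, 60 mm above the counter, from 13 to 49 mm ahead of the front wall; this point is 38 mm ahead of it. Behind the plate a hook arm 20 mm wide, 18 mm ahead of the wall at most, rises to 94 mm. Pressed down here it gives way about 7 mm, needing 2 N at first, 6 N at its stop
- jam_jar_mid (a point): bystander: a closed glass jam jar, 64 mm across, 95 mm high, loose; this point is at its centre
- teacup_mid (a point): bystander: a white cup with a side handle, 84 mm across, 65 mm high, loose; this point is at its centre
- shaker_mid (a point): bystander: a steel sugar shaker, 60 mm across, 102 mm high, loose; this point is at its centre

How it is judged:
On the way, in this order (a step that is already met when the one before it is completed fails the run):
1. the release tab is pressed with the lid still closed (value of joint tab above 0.06 rad and value of joint lid below 0.1 rad).
2. the lid has sprung up part way (value of joint lid above 0.45 rad), for 0.1 s.
3. the lid is pushed fully open (value of joint lid above 1.75 rad), for 0.2 s.
At the end, for the whole second after the job is handed in: the lid rests open at more than 1.75 rad (its stop is at 1.9) and still (below 0.1 rad/s), the tab has sprung back (below 0.06 rad), the hand is clear of everything (value of joint lid above 1.75 rad and velocity of joint lid between -0.1 and 0.1 rad/s and value of joint tab below 0.06 rad); the robot touches nothing.
It fails at once if the jam jar is lifted or shifted by more than 25 mm (distance of jam_jar_mid from where it was at the start of the episode above 0.025 m).
It fails at once if the cup is lifted or shifted by more than 25 mm (distance of teacup_mid from where it was at the start of the episode above 0.025 m).
It fails at once if the shaker is lifted or shifted by more than 25 mm (distance of shaker_mid from where it was at the start of the episode above 0.025 m).
It also fails if it takes over 35 s, if anything falls off the work surface, if the arm or the gripper's body presses on something with over 40 N, if the wrist force passes 120 N, or if a joint passes its speed limit or range.

## Working session

There is one attempt and no reset: what is moved stays moved. The work goes in short steps, Python scripts to look and compute and a shell command to move; the robot and the scene stay as the last step left them, time stands still between calls to the robot, and variables do not carry over. Pictures are saved under pics/ and viewed, and the job is handed in when it is done.

```bash
mkdir -p pics; python3 - <<'E'
from station import ctrl
import cv2, numpy as np
np.set_printoptions(precision=4,suppress=True)
for n in ("scene","top"):
    im,d=ctrl.get_image(n); cv2.imwrite(f"pics/{n}0.png",im[:,:,::-1]); np.savez(f"{n}0.npz",im=im,d=d)
    c=ctrl.calibration(n); print(n,c)
o=ctrl.get_obs(); print(o)
E
```

```text
scene {'fx': 424.8436855988922, 'fy': 424.8436855988922, 'cx': 275.8654706881901, 'cy': 214.4586559345136, 'dist': array([0.0437, 0.    , 0.    , 0.    , 0.    ]), 'T': array([[ 0.328 , -0.7502,  0.5742,  1.0396],
       [ 0.9447,  0.2558, -0.2053, -0.1356],
       [ 0.0072,  0.6097,  0.7926,  0.7888],
       [ 0.    ,  0.    ,  0.    ,  1.    ]])}
top {'fx': 392.68641657444437, 'fy': 392.68641657444437, 'cx': 276.8559922817752, 'cy': 210.67971372325843, 'dist': array([0.0198, 0.    , 0.    , 0.    , 0.    ]), 'T': array([[-0.0002,  0.998 , -0.0626,  0.486 ],
       [-0.9999,  0.0007,  0.0138,  0.0695],
       [ 0.0138,  0.0626,  0.9979,  1.0143],
       [ 0.    ,  0.    ,  0.    ,  1.    ]])}
{'t': 0.1, 'q': array([-1.364 ,  0.0533,  1.6142,  0.    ,  1.476 , -0.119 ]), 'dq': array([ 0.0017, -0.0001, -0.002 ,  0.0005, -0.0005, -0.0004]), 'effort': array([  0.0006, -39.4904, -37.1362,  -0.    ,   0.0039,   0.    ]), 'tool_pos': array([ 0.1999, -0.5916,  0.2382]), 'tool_rot': array([-3.0981, -0.5093,  0.0001]), 'contact_force': array([1.3027, 0.2199, 0.1185]), 'wrist_torque': array([ 0.0407, -0.0158,  0.0251]), 'opening': 0.0851576786550197}
```

View pics/scene0.png

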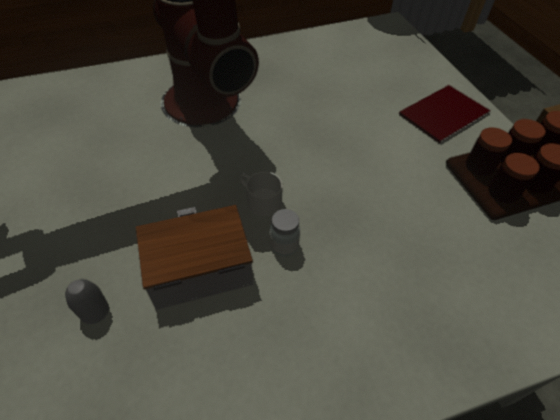

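View pics/top0.png

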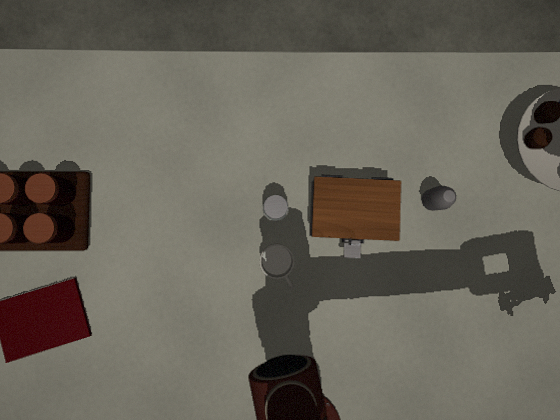

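The top view shows the closed lid at about (313–401, 177–241), with the tab at (351,248) on its robot side. The jar is at (275,207), the cup at (277,261) and the shaker at (440,197). Next I'll measure them.

```bash
cat > h.py <<'E'
import numpy as np, cv2
from station import ctrl
np.set_printoptions(precision=4,suppress=True)
def ray(n,px):
    c=ctrl.calibration(n); K=np.array([[c['fx'],0,c['cx']],[0,c['fy'],c['cy']],[0,0,1]])
    u=cv2.undistortPoints(np.array(px,float).reshape(-1,1,2),K,c['dist'])[:,0]
    d=np.c_[u[:,0],-u[:,1],-np.ones(len(u))]
    return c['T'][:3,3], d@c['T'][:3,:3].T, c['T'], d
def plane(n,px,z):
    o,d,_,_=ray(n,px); return o+d*((z-o[2])/d[:,2])[:,None]
def deproj(n,px,depth):
    o,d,T,_=ray(n,px); dd=np.array([depth[int(round(p[1])),int(round(p[0]))] for p in np.reshape(px,(-1,2))])
    return o+d*dd[:,None]
E
python3 - <<'E'
from h import *
for n in ("top","scene"):
    z=np.load(f"{n}0.npz"); im=z['im'];d=z['d']
    hsv=cv2.cvtColor(im,cv2.COLOR_RGB2HSV)
    m=((hsv[...,0]<20)&(hsv[...,1]>100)&(hsv[...,2]>60)).astype(np.uint8)
    roi=np.zeros_like(m)
    if n=="top": roi[160:250,300:415]=1
    else: roi[195:300,120:262]=1
    m=cv2.morphologyEx(m*roi,cv2.MORPH_OPEN,np.ones((3,3)))
    cs,_=cv2.findContours(m,0,2); c=max(cs,key=cv2.contourArea)
    q=cv2.approxPolyDP(c,0.04*cv2.arcLength(c,True),True)[:,0]
    P=plane(n,q,0.095); print(n,q.tolist()); print(P, P.mean(0)); print('sides',np.linalg.norm(P-np.roll(P,-1,0),axis=1))
    r=cv2.minAreaRect(plane(n,c[:,0].astype(float),0.095)[:,:2].astype(np.float32)); print(r)
    print('depth',deproj(n,[c[:,0].mean(0)],d))
    h=hsv.astype(int)
    if n=="top": print('tab',plane(n,[(351,248)],.06),deproj(n,[(351,250)],d));[print(k,deproj(n,[p],d)) for k,p in dict(jar=(275,207),cup=(277,261),shaker=(448,196)).items()]
    if n=="top":
        print(im[236:264,351].tolist()); o,dd,_,_=ray(n,[(0,0)])
    cv2.imwrite(f"pics/{n}_crop.png",cv2.convertScaleAbs(cv2.resize(im[150:290,250:470] if n=="top" else im[150:330,50:320],None,fx=2.9,fy=2.9,interpolation=2)[:,:,::-1],alpha=2))
E
```

```text
top [[314, 177], [312, 236], [398, 240], [400, 181]]
[[ 0.6234 -0.0309  0.095 ]
 [ 0.4844 -0.0253  0.095 ]
 [ 0.4751 -0.2267  0.095 ]
 [ 0.6141 -0.2341  0.095 ]] [ 0.5493 -0.1293  0.095 ]
sides [0.1391 0.2015 0.1392 0.2035]
((0.55012446641922, -0.1296149492263794), (0.2044762820005417, 0.14196544885635376), 87.3412094116211)
depth [[ 0.5468 -0.138   0.0949]]
tab [[ 0.4553 -0.1234  0.06  ]] [[ 0.4505 -0.1232  0.0608]]
jar [[0.5522 0.0612 0.0961]]
cup [[0.4205 0.0553 0.0051]]
shaker [[ 0.5778 -0.3431  0.1027]]
[[88, 56, 28], [77, 45, 22], [66, 48, 35], [38, 35, 33], [53, 52, 53], [74, 71, 73], [94, 91, 91], [91, 89, 88], [122, 125, 127], [118, 115, 113], [112, 109, 107], [114, 109, 107], [112, 108, 106], [114, 111, 108], [114, 109, 106], [115, 110, 109], [113, 109, 108], [115, 112, 110], [111, 107, 106], [117, 114, 112], [119, 114, 112], [105, 100, 100], [70, 69, 64], [62, 62, 55], [66, 66, 57], [64, 59, 54], [68, 66, 60], [66, 65, 57]]
scene [[235, 205], [137, 226], [143, 286], [250, 260]]
[[ 0.4858 -0.0286  0.095 ]
 [ 0.4748 -0.2287  0.095 ]
 [ 0.6138 -0.2372  0.095 ]
 [ 0.6244 -0.0382  0.095 ]] [ 0.5497 -0.1332  0.095 ]
sides [0.2004 0.1392 0.1992 0.1389]
((0.5494614839553833, -0.1329396814107895), (0.20420193672180176, 0.14116571843624115), 87.36676025390625)
depth [[ 0.5587 -0.1252  0.0962]]
```

```bash
python3 - <<'E'
from h import *
z=np.load("top0.npz");d=z['d']
uu,vv=np.meshgrid(np.arange(240,480),np.arange(150,300)); px=np.c_[uu.ravel(),vv.ravel()]
P=deproj("top",px,d)
def rep(k,m):
    Q=P[m]; q=px[m]; print(k,len(Q),'z',np.percentile(Q[:,2],[5,50,95]),'x',np.percentile(Q[:,0],[1,50,99]),'y',np.percentile(Q[:,1],[1,50,99]))
U,V=px.T; Z=P[:,2]
rep('table',(Z<0.02)); rep('lid',(U>305)&(U<410)&(Z>.085)&(Z<.11)&(V<242))
rep('tab',(U>335)&(U<370)&(V>241)&(V<262)&(Z>.04)&(Z<.08))
rep('arm',(U>335)&(U<370)&(V>238)&(V<262)&(Z>.08)&(Z<.1))
rep('jar',(U<300)&(V<235)&(Z>.08)); rep('cup',(U<300)&(V>235)&(Z>.045)&(Z<.09));rep('shaker',(U>415)&(Z>.04))
E
```

```text
table 28532 z [-0.0023  0.0008  0.0042] x [0.3261 0.4842 0.7065] y [-0.4637 -0.173   0.147 ]
lid 5461 z [0.0928 0.0959 0.0987] x [0.4774 0.5501 0.6243] y [-0.2315 -0.1291 -0.0279]
tab 225 z [0.0583 0.0611 0.0643] x [0.4336 0.4482 0.4699] y [-0.1451 -0.1232 -0.1046]
arm 68 z [0.0885 0.0938 0.0974] x [0.4657 0.4727 0.4774] y [-0.1388 -0.1244 -0.1105]
jar 468 z [0.093  0.0958 0.1002] x [0.486  0.5524 0.5806] y [0.0354 0.0635 0.087 ]
cup 265 z [0.0507 0.0649 0.068 ] x [0.3619 0.4032 0.4652] y [0.0177 0.0441 0.0993]
shaker 590 z [0.0499 0.0883 0.6055] x [0.486  0.5755 0.6049] y [-0.3639 -0.3319  0.0695]
```

Both views agree: the lid is centred near (0.5495,-0.131) with yaw about -2.6°, and the lid and tab heights match the given sizes. Next I'll work out the move to a point in front of and above the tab, with the hand tilted back.

```bash
cat >> h.py <<'E'
from scipy.spatial.transform import Rotation as Ro
YAW=np.deg2rad(-2.6); BX=np.array([np.cos(YAW),np.sin(YAW),0]); BY=np.array([-np.sin(YAW),np.cos(YAW),0]); B0=np.array([0.551,-0.131,0])
def box2w(x,y,z): return B0+BX*x+BY*y+np.array([0,0,z])
def w2box(p): p=np.asarray(p)-B0; return np.array([p@BX,p@BY,p[2]])
def goalR(tilt,flip=1):  # tool z = forward-down by tilt deg; tool y along +-BY
    t=np.deg2rad(tilt); z=BX*np.sin(t)-np.array([0,0,np.cos(t)]); y=BY*flip; return np.c_[np.cross(y,z),y,z]
def report(pos,R):
    """remaining move from measured pose: rot vec (tool deg), shift in the CURRENT tool axes and in GOAL tool axes (cm)"""
    o=ctrl.get_obs(); C=Ro.from_rotvec(o['tool_rot']).as_matrix()
    print('t',o['t'],'tcp box',w2box(o['tool_pos']),'F',o['contact_force'],'open',o['opening'],'\nq',o['q']); print('C=\n',C)
    d=np.asarray(pos)-o['tool_pos']
    print('rot deg',np.rad2deg(Ro.from_matrix(C.T@R).as_rotvec()),'shift cur cm',C.T@d*100,'shift goal cm',R.T@d*100)
def tcp_for_tip(tip,R): return tip-R[:,2]*0.008
E
python3 - <<'E'
from h import *
for f in (1,-1):
  for tilt in (0,25):
    R=goalR(tilt,f); tip=box2w(-0.110,0.003,0.12); print(f,tilt); report(tcp_for_tip(tip,R),R)
E
```

```text
1 0
t 0.1 tcp box [-0.3298 -0.476   0.2382] F [1.3027 0.2199 0.1185] open 0.0851576786550197 
q [-1.364   0.0533  1.6142  0.      1.476  -0.119 ]
C=
 [[ 0.9474  0.3201 -0.0004]
 [ 0.3201 -0.9474  0.0019]
 [ 0.0002 -0.0019 -1.    ]]
rot deg [  -0.009    -0.1544 -158.7308] shift cur cm [ 37.8564 -36.6441  11.0942] shift goal cm [-21.9801  47.9011  11.0154]
1 25
t 0.1 tcp box [-0.3298 -0.476   0.2382] F [1.3027 0.2199 0.1185] open 0.0851576786550197 
q [-1.364   0.0533  1.6142  0.      1.476  -0.119 ]
C=
 [[ 0.9474  0.3201 -0.0004]
 [ 0.3201 -0.9474  0.0019]
 [ 0.0002 -0.0019 -1.    ]]
rot deg [ -34.4502   -6.6182 -155.3533] shift cur cm [ 37.5413 -36.7666  11.1693] shift goal cm [-14.9274  47.9011  19.1976]
-1 0
t 0.1 tcp box [-0.3298 -0.476   0.2382] F [1.3027 0.2199 0.1185] open 0.0851576786550197 
q [-1.364   0.0533  1.6142  0.      1.476  -0.119 ]
C=
 [[ 0.9474  0.3201 -0.0004]
 [ 0.3201 -0.9474  0.0019]
 [ 0.0002 -0.0019 -1.    ]]
rot deg [-0.1102  0.0064 21.2692] shift cur cm [ 37.8564 -36.6441  11.0942] shift goal cm [ 21.9801 -47.9011  11.0154]
-1 25
t 0.1 tcp box [-0.3298 -0.476   0.2382] F [1.3027 0.2199 0.1185] open 0.0851576786550197 
q [-1.364   0.0533  1.6142  0.      1.476  -0.119 ]
C=
 [[ 0.9474  0.3201 -0.0004]
 [ 0.3201 -0.9474  0.0019]
 [ 0.0002 -0.0019 -1.    ]]
rot deg [-4.7483 24.7168 20.9051] shift cur cm [ 37.5413 -36.7666  11.1693] shift goal cm [ 14.9274 -47.9011  19.1976]
```

```bash
python3 -m creep '[{"hand":0,"translation":[0,0,0],"delta_rot":[0,0,7]},{"hand":0,"translation":[0,0,0],"delta_rot":[0,0,7]},{"hand":0,"translation":[0,0,0],"delta_rot":[0,0,7.2]},{"hand":0,"translation":[2.2,-4.8,0],"delta_rot":[0,0,0]},{"hand":0,"translation":[2.2,-4.8,0],"delta_rot":[0,0,0]},{"hand":0,"translation":[2.2,-4.8,0],"delta_rot":[0,0,0]},{"hand":0,"translation":[2.2,-4.8,0],"delta_rot":[0,0,0]},{"hand":0,"translation":[2.2,-4.8,0],"delta_rot":[0,0,0]}]' 20
python3 - <<'E'
from h import *
R=goalR(25,-1); report(tcp_for_tip(box2w(-0.110,0.003,0.12),R),R)
E
```

```text
t: 1.1
tool_pos: [0.3209, -0.3554, 0.2388]
tool_rot: [-3.14, 0.07, 0.0]
contact_force: [0.7, -0.8, -0.1]
opening: -0.0003
t 1.1 tcp box [-0.2197 -0.2346  0.2388] F [ 0.654  -0.8004 -0.0613] open -0.0003297081525612108 
q [-0.9921 -0.3084  1.9424  0.0002  1.5082  0.6233]
C=
 [[ 0.999  -0.0446 -0.0001]
 [-0.0446 -0.999   0.0006]
 [-0.0002 -0.0006 -1.    ]]
rot deg [-0.0453 25.0097  0.0372] shift cur cm [ 10.6511 -23.745   11.1656] shift goal cm [  4.921  -23.7605  14.6002]
```

```bash
python3 -m creep '[{"hand":0,"translation":[2.1,-4.75,0],"delta_rot":[0,0,0]},{"hand":0,"translation":[2.1,-4.75,0],"delta_rot":[0,0,0]},{"hand":0,"translation":[2.1,-4.75,0],"delta_rot":[0,0,0]},{"hand":0,"translation":[2.1,-4.75,0],"delta_rot":[0,0,0]},{"hand":0,"translation":[2.1,-4.75,0],"delta_rot":[0,0,0]},{"hand":0,"translation":[0,0,0],"delta_rot":[0,8.3,0]},{"hand":0,"translation":[0,0,0],"delta_rot":[0,8.3,0]},{"hand":0,"translation":[0,0,0],"delta_rot":[0,8.3,0]}]'
python3 - <<'E'
from h import *
R=goalR(25,-1); report(tcp_for_tip(box2w(-0.110,0.003,0.09),R),R)
E
```

```text
t: 2.1
tool_pos: [0.4361, -0.1241, 0.2392]
tool_rot: [3.056, -0.065, 0.682]
contact_force: [-0.0, 0.6, -0.2]
opening: -0.0
t 2.1 tcp box [-0.1151  0.0017  0.2392] F [-0.0474  0.586  -0.2317] open -4.604673246280622e-05 
q [-0.5738 -0.712   2.2502  0.2303  1.2272  1.0034]
C=
 [[ 0.9044 -0.0429  0.4245]
 [-0.0387 -0.9991 -0.0185]
 [ 0.4249  0.0003 -0.9053]]
rot deg [-0.0469 -0.1422  0.1342] shift cur cm [-5.8794 -0.13   12.9262] shift goal cm [-5.8476 -0.1269 12.9406]
```

```bash
python3 -m creep '[{"hand":0,"translation":[-1.45,0,3.2],"delta_rot":[0,0,0]},{"hand":0,"translation":[-1.45,0,3.2],"delta_rot":[0,0,0]},{"hand":0,"translation":[-1.45,-0.1,3.2],"delta_rot":[0,0,0]},{"hand":0,"translation":[-1.45,0,3.2],"delta_rot":[0,0,0]},{"hand":0,"translation":[0,0,0],"delta_rot":[0,0,0]}]'
python3 - <<'E'
from h import *
R=goalR(25,-1); report(tcp_for_tip(box2w(-0.110,0.003,0.06),R),R)
for n in("scene","top"):
    im,d=ctrl.get_image(n); cv2.imwrite(f"pics/{n}1.png",cv2.convertScaleAbs(cv2.resize(im[150:290,250:470] if n=="top" else im[130:310,80:310],None,fx=3,fy=3,interpolation=2)[:,:,::-1],alpha=2))
E
```

```text
t: 2.72
tool_pos: [0.4348, -0.1221, 0.0947]
tool_rot: [3.064, -0.069, 0.665]
contact_force: [0.8, 0.2, 0.0]
opening: 0.0004
t 2.725 tcp box [-0.1165  0.0037  0.0947] F [0.7829 0.155  0.0076] open 0.0004140426118959646 
q [-0.5691 -0.5579  2.4042  0.2646  0.9385  0.9282]
C=
 [[ 0.909  -0.0441  0.4144]
 [-0.0417 -0.999  -0.0146]
 [ 0.4146 -0.004  -0.91  ]]
rot deg [-0.2389  0.5057 -0.0279] shift cur cm [-0.854   0.0772  2.6263] shift goal cm [-0.8772  0.0659  2.619 ]
```

View pics/scene1.png

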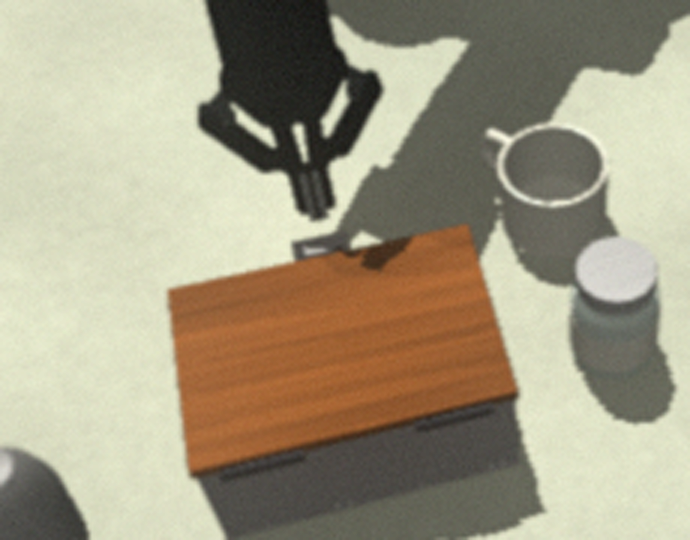

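View pics/top1.png

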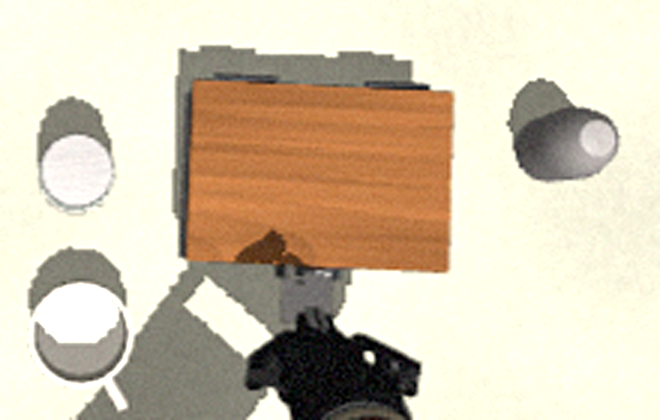

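The fingertips are lined up with the tab in y. Because of the tilt, their rear lower corner needs to land on the plate, so I'll shift 9 mm forward while going down.

```bash
python3 -m creep '[{"hand":0,"translation":[0.07,0.05,1.0],"delta_rot":[0,0.5,0]},{"hand":0,"translation":[0,0,1.0],"delta_rot":[0,0,0]},{"hand":0,"translation":[0,0,0],"delta_rot":[0,0,0]},{"hand":0,"translation":[0,0,0],"delta_rot":[0,0,0]}]'
python3 - <<'E'
from h import *
R=goalR(25,-1); report(tcp_for_tip(box2w(-0.104,0.003,0.06),R),R)
E
```

```text
t: 3.32
tool_pos: [0.4465, -0.1245, 0.0811]
tool_rot: [3.055, -0.067, 0.688]
contact_force: [-0.3, 1.0, 0.0]
opening: -0.0002
t 3.325 tcp box [-0.1047  0.0017  0.0811] F [-0.339   0.9751  0.0096] open -0.00018726833385301797 
q [-0.56   -0.4985  2.3957  0.2799  0.8725  0.9146]
C=
 [[ 0.9025 -0.0441  0.4284]
 [-0.0398 -0.999  -0.0189]
 [ 0.4289 -0.     -0.9034]]
rot deg [-0.0336 -0.3953  0.0673] shift cur cm [-0.8333 -0.1286  1.1331] shift goal cm [-0.8257 -0.1283  1.1387]
```

```bash
python3 -m creep '[{"hand":0,"translation":[-0.5,-0.1,0.63],"delta_rot":[0,0,0]},{"hand":0,"translation":[0,0,0],"delta_rot":[0,0,0]},{"hand":0,"translation":[-0.09,0,0.18],"delta_rot":[0,0,0]},{"hand":0,"translation":[0,0,0],"delta_rot":[0,0,0]}]'
python3 -m creep '[{"hand":0,"translation":[-0.09,0,0.18],"delta_rot":[0,0,0]},{"hand":0,"translation":[0,0,0],"delta_rot":[0,0,0]}]'
python3 -m creep '[{"hand":0,"translation":[-0.09,0,0.18],"delta_rot":[0,0,0]},{"hand":0,"translation":[0,0,0],"delta_rot":[0,0,0]}]'
python3 - <<'E'
from h import *
R=goalR(25,-1); report(tcp_for_tip(box2w(-0.104,0.003,0.06),R),R)
im,d=ctrl.get_image("scene"); cv2.imwrite(f"pics/scene2.png",cv2.convertScaleAbs(cv2.resize(im[130:310,80:310],None,fx=3,fy=3,interpolation=2)[:,:,::-1],alpha=2))
E
```

```text
t: 3.82
tool_pos: [0.4446, -0.1235, 0.0713]
tool_rot: [3.054, -0.068, 0.689]
contact_force: [-1.2, 0.3, 0.2]
opening: 0.0004
t: 4.08
tool_pos: [0.4447, -0.1236, 0.0693]
tool_rot: [3.054, -0.068, 0.689]
contact_force: [-0.1, 0.5, 1.9]
opening: 0.0002
t: 4.32
tool_pos: [0.4447, -0.1236, 0.0673]
tool_rot: [3.054, -0.068, 0.689]
contact_force: [-0.8, 0.2, 2.5]
opening: -0.0003
t 4.325 tcp box [-0.1065  0.0026  0.0673] F [-0.7725  0.1683  2.4537] open -0.000286492519728994 
q [-0.5604 -0.4787  2.4087  0.2883  0.8403  0.902 ]
C=
 [[ 0.9022 -0.0444  0.4291]
 [-0.04   -0.999  -0.0193]
 [ 0.4295  0.0002 -0.9031]]
rot deg [-0.0131 -0.4353  0.0572] shift cur cm [-0.08   -0.0412 -0.0311] shift goal cm [-0.0803 -0.0412 -0.0305]
```

View pics/scene2.png

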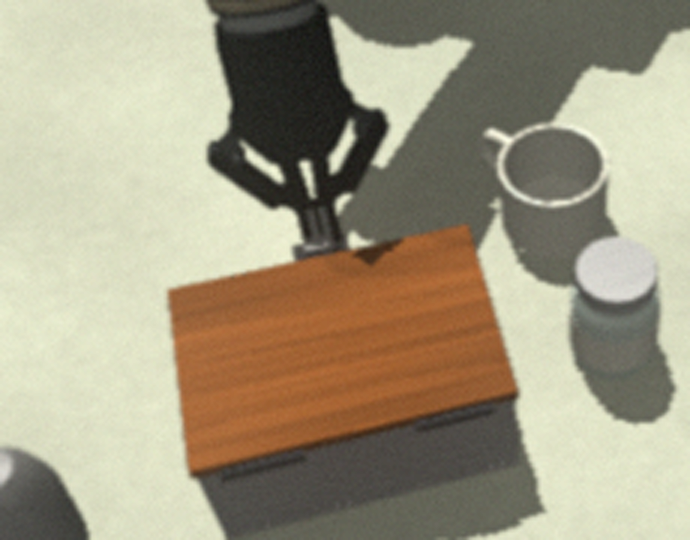

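The fingers are in contact with the tab at 2.5 N, and the lid is still closed. I'll keep pressing down.

```bash
for i in 1; do python3 -m creep '[{"hand":0,"translation":[-0.06,0,0.13],"delta_rot":[0,0,0]},{"hand":0,"translation":[0,0,0],"delta_rot":[0,0,0]}]'; python3 -m creep '[{"hand":0,"translation":[-0.06,0,0.13],"delta_rot":[0,0,0]},{"hand":0,"translation":[0,0,0],"delta_rot":[0,0,0]}]'; done
python3 - <<'E'
from h import *
im,d=ctrl.get_image("scene"); cv2.imwrite(f"pics/scene3.png",cv2.convertScaleAbs(cv2.resize(im[130:310,80:310],None,fx=3,fy=3,interpolation=2)[:,:,::-1],alpha=2))
E
```

```text
t: 4.62
tool_pos: [0.4448, -0.1236, 0.0659]
tool_rot: [3.054, -0.068, 0.689]
contact_force: [-0.7, -0.2, 4.3]
opening: -0.0002
t: 4.88
tool_pos: [0.4448, -0.1236, 0.0645]
tool_rot: [3.054, -0.068, 0.69]
contact_force: [0.2, 0.2, 4.3]
opening: -0.0
```

View pics/scene3.png

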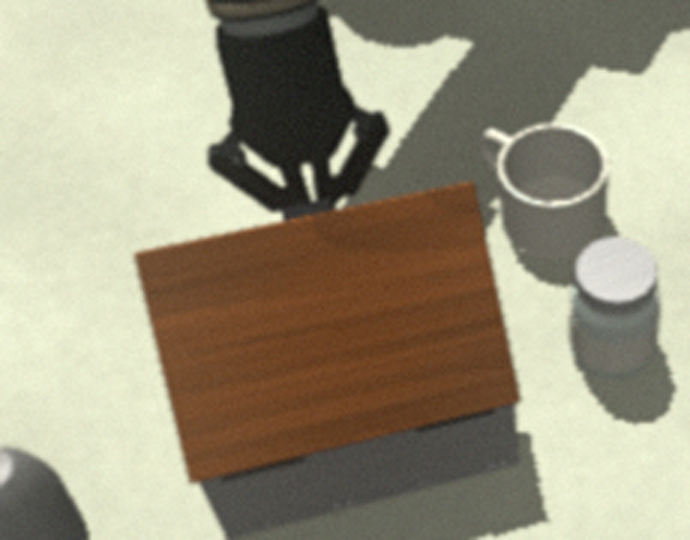

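The latch has let go and the lid is up. I'll measure its angle from depth.

```bash
cat >> h.py <<'E'
def lid_angle(n="top",save=None):
    im,d=ctrl.get_image(n)
    if save: cv2.imwrite(save,cv2.convertScaleAbs(cv2.resize(im[130:290,230:470] if n=="top" else im[90:310,80:310],None,fx=2.7,fy=2.7,interpolation=2)[:,:,::-1],alpha=2))
    hsv=cv2.cvtColor(im,cv2.COLOR_RGB2HSV)
    v,u=np.nonzero((hsv[...,0]<20)&(hsv[...,1]>90)&(hsv[...,2]>30)&(d>0))
    px=np.c_[u,v].astype(float); P=deproj(n,px,d); Q=(P-B0)@np.c_[BX,BY,[0,0,1]]
    k=(abs(Q[:,1])<.11)&(Q[:,2]>.085)&(Q[:,0]>-.1)&(Q[:,0]<.16)&(Q[:,2]<.26); Q=Q[k]
    c=Q.mean(0); w=np.linalg.svd((Q-c)[:, [0,2]],full_matrices=False)[2][0]
    if w[1]<0: w=-w
    print(n,'lid pts',len(Q),'angle',np.arctan2(w[1],-w[0]),'x',np.percentile(Q[:,0],[1,99]),'zmax',np.percentile(Q[:,2],99))
E
python3 - <<'E'
from h import *
lid_angle("top"); lid_angle("scene")
E
```

```text
top lid pts 4136 angle 0.7198701373744248 x [-0.0342  0.0748] zmax 0.18835648315593134
scene lid pts 8772 angle 0.7299227796652441 x [-0.0289  0.0754] zmax 0.18694946195740858
```

The lid is at 0.72 rad in both views. I'll lift straight up off the tab to about z 0.14.

```bash
python3 -m creep '[{"hand":0,"translation":[0.35,0,-0.95],"delta_rot":[0,0,0]},{"hand":0,"translation":[0.86,0,-1.8],"delta_rot":[0,0,0]},{"hand":0,"translation":[1.2,0,-2.5],"delta_rot":[0,0,0]},{"hand":0,"translation":[1.2,0,-2.5],"delta_rot":[0,0,0]},{"hand":0,"translation":[0,0,0],"delta_rot":[0,0,0]},{"hand":0,"translation":[0,0,0],"delta_rot":[0,0,0]}]'
python3 - <<'E'
from h import *
R=goalR(25,-1); report(tcp_for_tip(box2w(-0.05,0.002,0.14),R),R); lid_angle("top","pics/top4.png"); lid_angle("scene","pics/scene4.png")
E
```

```text
t: 5.78
tool_pos: [0.4429, -0.1229, 0.1481]
tool_rot: [3.056, -0.068, 0.685]
contact_force: [-0.5, 0.0, 0.5]
opening: -0.0001
t 5.775 tcp box [-0.1083  0.0031  0.1481] F [-0.4766  0.043   0.5208] open -0.00012310931138470366 
q [-0.5613 -0.6175  2.3489  0.2488  1.0353  0.9669]
C=
 [[ 0.9035 -0.044   0.4263]
 [-0.0402 -0.999  -0.0179]
 [ 0.4266 -0.001  -0.9044]]
rot deg [-0.0839 -0.2542  0.0484] shift cur cm [4.9328 0.1219 2.4195] shift goal cm [4.9436 0.1142 2.3978]
top lid pts 4141 angle 0.7186007099789512 x [-0.0344  0.0747] zmax 0.18839918111642528
scene lid pts 8764 angle 0.7290581505835643 x [-0.0287  0.0754] zmax 0.1869484851820441
```

View pics/scene4.png

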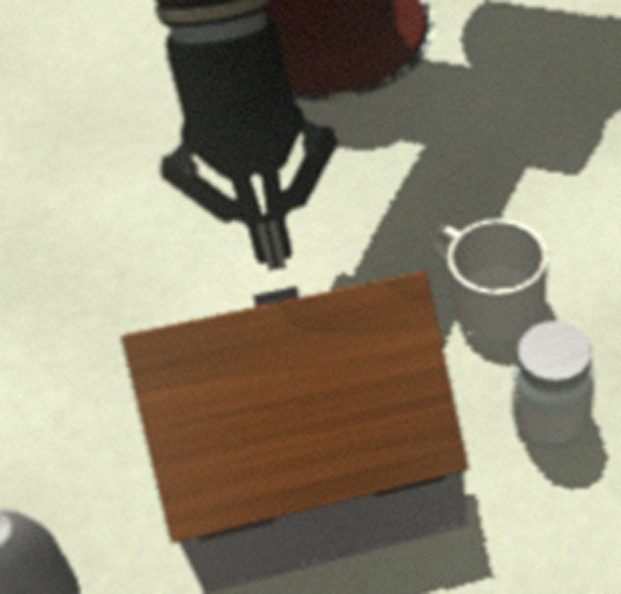

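View pics/top4.png

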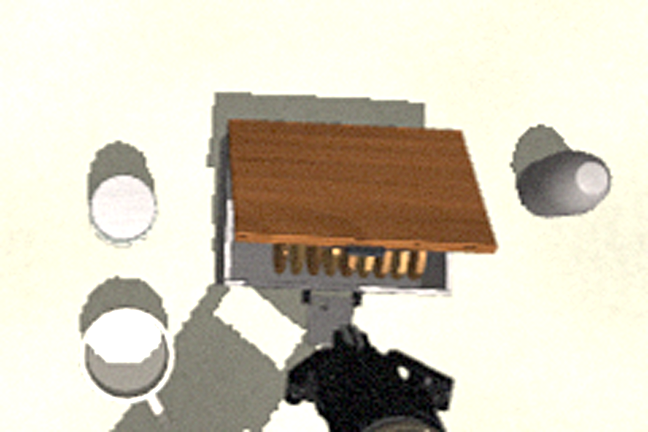

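```bash
python3 -m creep '[{"hand":0,"translation":[2.45,0.05,1.2],"delta_rot":[0,0,0]},{"hand":0,"translation":[2.45,0.05,1.2],"delta_rot":[0,0,0]},{"hand":0,"translation":[0,0,0],"delta_rot":[0,0,0]},{"hand":0,"translation":[1.4,0,0],"delta_rot":[0,0,0]},{"hand":0,"translation":[1.4,0,0],"delta_rot":[0,0,0]},{"hand":0,"translation":[0,0,0],"delta_rot":[0,0,0]}]'
python3 - <<'E'
from h import *
R=goalR(25,-1); report(tcp_for_tip(box2w(0,0.002,0.165),R),R); lid_angle("top"); lid_angle("scene","pics/scene5.png")
E
```

```text
t: 6.62
tool_pos: [0.5254, -0.129, 0.1652]
tool_rot: [3.051, -0.066, 0.694]
contact_force: [-10.4, -1.3, 11.5]
opening: 0.0
t 6.625 tcp box [-0.0256  0.0008  0.1652] F [-10.4313  -1.3465  11.4929] open 8.761721344335094e-06 
q [-0.468  -0.372   2.1606  0.2175  0.9511  1.0554]
C=
 [[ 0.9008 -0.0438  0.432 ]
 [-0.0383 -0.999  -0.0215]
 [ 0.4325  0.0028 -0.9016]]
rot deg [ 0.1099 -0.6278  0.1482] shift cur cm [ 2.3125 -0.113   0.3252] shift goal cm [ 2.3157 -0.1184  0.3   ]
top lid pts 3670 angle 0.8301238946770921 x [-0.0232  0.0754] zmax 0.1990334860930741
scene lid pts 8770 angle 0.8384298133817415 x [-0.0175  0.0759] zmax 0.19722192785026355
```

View pics/scene5.png

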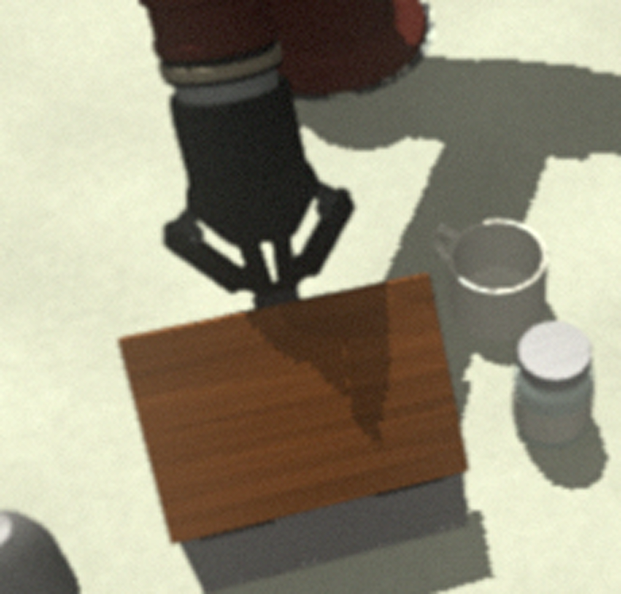

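The force on the lid points along the lid towards its hinge. That means the lid edge is caught high on the fingers, under the knuckles. I'll back off, raise the hand so the contact is nearer the fingertips, and then follow the arc.

```bash
python3 -m creep '[{"hand":0,"translation":[-1.5,0,0],"delta_rot":[0,0,0]},{"hand":0,"translation":[-1.5,0,0],"delta_rot":[0,0,0]},{"hand":0,"translation":[0,-0.1,-1],"delta_rot":[0,-0.3,0]},{"hand":0,"translation":[0,0,-1],"delta_rot":[0,-0.3,0]},{"hand":0,"translation":[0,0,0],"delta_rot":[0,0,0]},{"hand":0,"translation":[0,0,0],"delta_rot":[0,0,0]}]'
python3 - <<'E'
from h import *
R=goalR(25,-1); report(tcp_for_tip(box2w(-0.046,0.002,0.163),R),R); lid_angle("top"); lid_angle("scene","pics/scene6.png")
E
```

```text
t: 7.48
tool_pos: [0.4884, -0.1255, 0.1668]
tool_rot: [3.058, -0.067, 0.673]
contact_force: [0.4, 0.2, 0.1]
opening: 0.0
t 7.475 tcp box [-0.0628  0.0027  0.1668] F [0.4067 0.2025 0.1093] open 7.850414144690485e-06 
q [-0.5008 -0.4797  2.2301  0.2205  1.0085  1.0323]
C=
 [[ 0.9066 -0.0441  0.4197]
 [-0.0399 -0.999  -0.0188]
 [ 0.4201  0.0003 -0.9075]]
rot deg [-0.0135  0.158   0.0739] shift cur cm [1.3649 0.0709 0.254 ] shift goal cm [1.3642 0.0691 0.2577]
top lid pts 4147 angle 0.718428155175759 x [-0.0344  0.0747] zmax 0.18838324199303502
scene lid pts 8753 angle 0.7283336921900716 x [-0.0287  0.0752] zmax 0.18675515598930348
```

View pics/scene6.png

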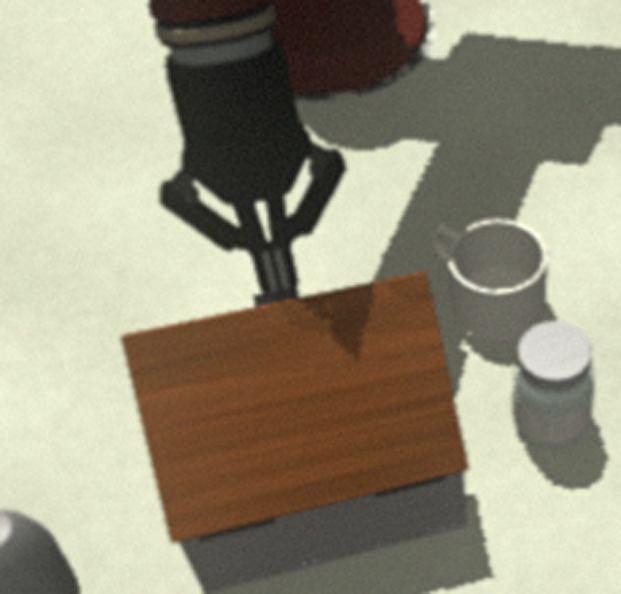

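```bash
python3 -m creep '[{"hand":0,"translation":[1.36,0.05,0.25],"delta_rot":[0,0,0]},{"hand":0,"translation":[1,0,-0.3],"delta_rot":[0,0,0]},{"hand":0,"translation":[1,0,-0.3],"delta_rot":[0,0,0]},{"hand":0,"translation":[0,0,0],"delta_rot":[0,0,0]}]'
python3 - <<'E'
from h import *
R=goalR(25,-1); report(tcp_for_tip(box2w(-0.014,0.002,0.191),R),R); lid_angle("top"); lid_angle("scene","pics/scene7.png")
E
```

```text
t: 8.07
tool_pos: [0.5178, -0.1273, 0.1845]
tool_rot: [3.058, -0.067, 0.674]
contact_force: [-1.4, -0.5, 0.7]
opening: 0.0002
t 8.075 tcp box [-0.0334  0.0022  0.1845] F [-1.3714 -0.5158  0.6585] open 0.00024184454921140713 
q [-0.4707 -0.4084  2.1509  0.2066  1.0096  1.0681]
C=
 [[ 0.9065 -0.0438  0.4199]
 [-0.0395 -0.999  -0.0189]
 [ 0.4204  0.0005 -0.9074]]
rot deg [-0.0123  0.1424  0.0948] shift cur cm [ 2.0291  0.0218 -0.5748] shift goal cm [ 2.0305  0.0186 -0.5697]
top lid pts 3604 angle 0.845217111754247 x [-0.0216  0.0754] zmax 0.20081828674928753
scene lid pts 8766 angle 0.8523557517243231 x [-0.0161  0.076 ] zmax 0.19825127360395817
```

The lid is at 0.85 rad with only about 1.5 N on the hand, so I'll continue along the arc.

```bash
python3 -m creep '[{"hand":0,"translation":[1,0,-0.3],"delta_rot":[0,0,0]},{"hand":0,"translation":[1,0,-0.3],"delta_rot":[0,0,0]},{"hand":0,"translation":[1.2,0,0],"delta_rot":[0,0,0]},{"hand":0,"translation":[1.2,0,0],"delta_rot":[0,0,0]},{"hand":0,"translation":[0,0,0],"delta_rot":[0,0,0]}]'
python3 - <<'E'
from h import *
R=goalR(25,-1); report(tcp_for_tip(box2w(0.060,0.002,0.205),R),R); lid_angle("top"); lid_angle("scene","pics/scene8.png")
E
```

```text
t: 8.8
tool_pos: [0.5555, -0.1289, 0.2084]
tool_rot: [3.058, -0.067, 0.674]
contact_force: [-0.1, 0.5, 0.5]
opening: 0.0001
t 8.8 tcp box [0.0044 0.0023 0.2084] F [-0.1377  0.523   0.463 ] open 0.00012463986590155227 
q [-0.436  -0.3239  2.0476  0.1892  1.0212  1.1118]
C=
 [[ 0.9065 -0.0437  0.42  ]
 [-0.0395 -0.999  -0.0187]
 [ 0.4204  0.0004 -0.9073]]
rot deg [-0.0198  0.1383  0.0978] shift cur cm [4.896  0.036  1.8434] shift goal cm [4.8916 0.027  1.8552]
top lid pts 1984 angle 1.128701269912481 x [0.014  0.0767] zmax 0.22157800713617715
scene lid pts 8181 angle 1.1481989961384613 x [0.0178 0.078 ] zmax 0.21929559051444864
```

View pics/scene8.png

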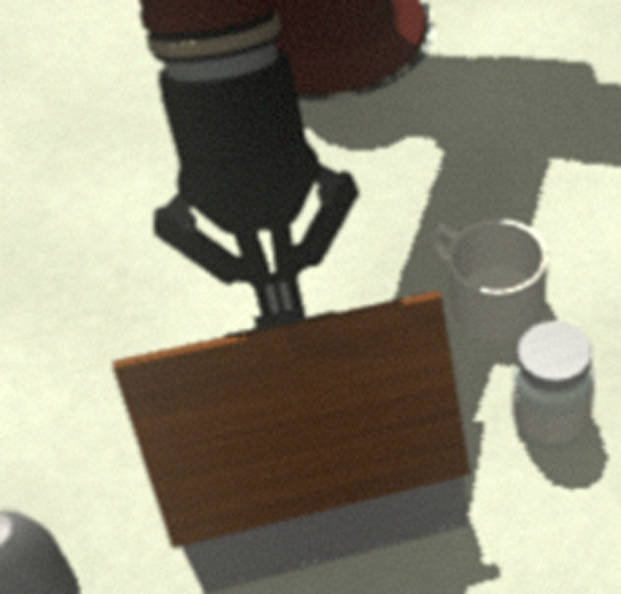

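```bash
python3 -m creep '[{"hand":0,"translation":[1.2,0,0.45],"delta_rot":[0,0,0]},{"hand":0,"translation":[1.2,0,0.45],"delta_rot":[0,0,0]},{"hand":0,"translation":[1.2,0,0.45],"delta_rot":[0,0,0]},{"hand":0,"translation":[1.3,0,0.5],"delta_rot":[0,0,0]},{"hand":0,"translation":[1,0,0.7],"delta_rot":[0,0,0]},{"hand":0,"translation":[1,0,0.7],"delta_rot":[0,0,0]},{"hand":0,"translation":[0,0,0],"delta_rot":[0,0,0]},{"hand":0,"translation":[0,0,0],"delta_rot":[0,0,0]}]'
python3 - <<'E'
from h import *
R=goalR(25,-1); report(tcp_for_tip(box2w(0.085,0.002,0.200),R),R); lid_angle("top","pics/top9.png"); lid_angle("scene","pics/scene9.png")
E
```

```text
t: 9.9
tool_pos: [0.6304, -0.1321, 0.2066]
tool_rot: [3.059, -0.068, 0.672]
contact_force: [0.3, -0.3, 0.6]
opening: -0.0
t 9.9 tcp box [0.0794 0.0025 0.2066] F [ 0.2913 -0.3078  0.6364] open -3.057431170091018e-05 
q [-0.3811 -0.1278  1.8862  0.1678  0.9791  1.1687]
C=
 [[ 0.9071 -0.0442  0.4185]
 [-0.0402 -0.999  -0.0184]
 [ 0.4189 -0.0002 -0.908 ]]
rot deg [-0.0375  0.233   0.0587] shift cur cm [0.2273 0.0477 0.0368] shift goal cm [0.2272 0.0474 0.0377]
top lid pts 1934 angle 1.9189711237887206 x [0.0736 0.1246] zmax 0.22213069946027492
scene lid pts 2333 angle 1.8672030017287378 x [0.0818 0.1259] zmax 0.22130569235989989
```

View pics/scene9.png

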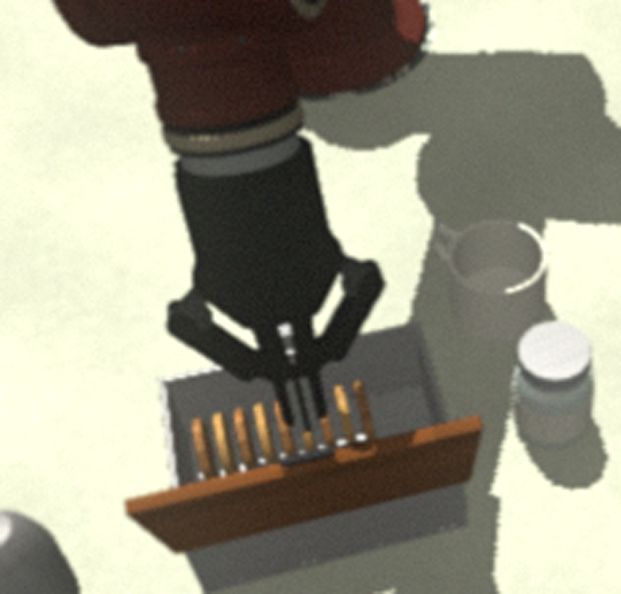

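View pics/top9.png

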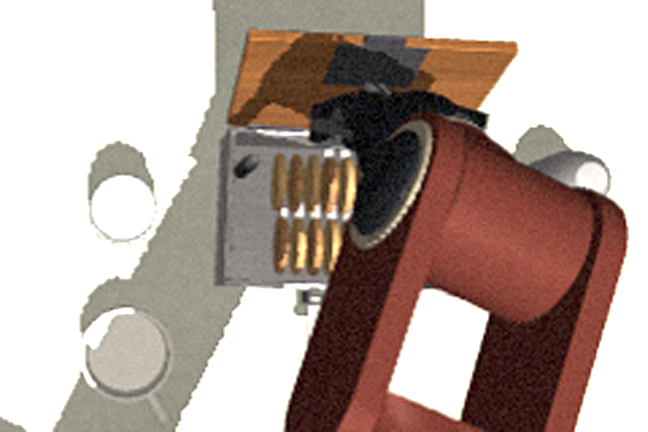

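The lid has fallen open to about 1.9 rad. I'll retreat back and up.

```bash
python3 -m creep '[{"hand":0,"translation":[-2,0,-1],"delta_rot":[0,0,0]},{"hand":0,"translation":[-2.5,0,-2.5],"delta_rot":[0,0,0]},{"hand":0,"translation":[-2.5,0,-2.5],"delta_rot":[0,0,0]},{"hand":0,"translation":[-2.5,0,-2.5],"delta_rot":[0,0,0]},{"hand":0,"translation":[-2,0,-2],"delta_rot":[0,0,0]},{"hand":0,"translation":[0,0,0],"delta_rot":[0,0,0]},{"hand":0,"translation":[0,0,0],"delta_rot":[0,0,0]},{"hand":0,"translation":[0,0,0],"delta_rot":[0,0,0]}]'
python3 - <<'E'
from h import *
R=goalR(25,-1); report(box2w(0,0,.2),R); lid_angle("top","pics/top10.png"); lid_angle("scene","pics/scene10.png")
im,d=ctrl.get_image("top"); print('tab px z',[deproj("top",[p],d)[0] for p in ((351,248),(351,251))], 'jar',deproj("top",[(275,207)],d))
E
```

```text
t: 11.0
tool_pos: [0.4826, -0.1255, 0.2533]
tool_rot: [3.059, -0.067, 0.671]
contact_force: [0.7, 0.4, -0.1]
opening: -0.0002
t 11.0 tcp box [-0.0686  0.0024  0.2533] F [ 0.6672  0.4413 -0.0775] open -0.00016909206127914127 
q [-0.5082 -0.565   2.14    0.2043  1.1835  1.066 ]
C=
 [[ 0.9074 -0.0439  0.418 ]
 [-0.0401 -0.999  -0.0178]
 [ 0.4184 -0.0006 -0.9083]]
rot deg [-0.0685  0.2667  0.0607] shift cur cm [4.0002 0.252  7.707 ] shift goal cm [3.9645 0.2386 7.7258]
top lid pts 2778 angle 1.9131794747077504 x [0.0724 0.1244] zmax 0.22160293166234263
scene lid pts 1307 angle 1.859659175234862 x [0.0831 0.1261] zmax 0.22181917181509112
tab px z [array([ 0.464 , -0.069 ,  0.3293]), array([ 0.4591, -0.0674,  0.3367])] jar [[0.5526 0.0612 0.0908]]
```

View pics/scene10.png

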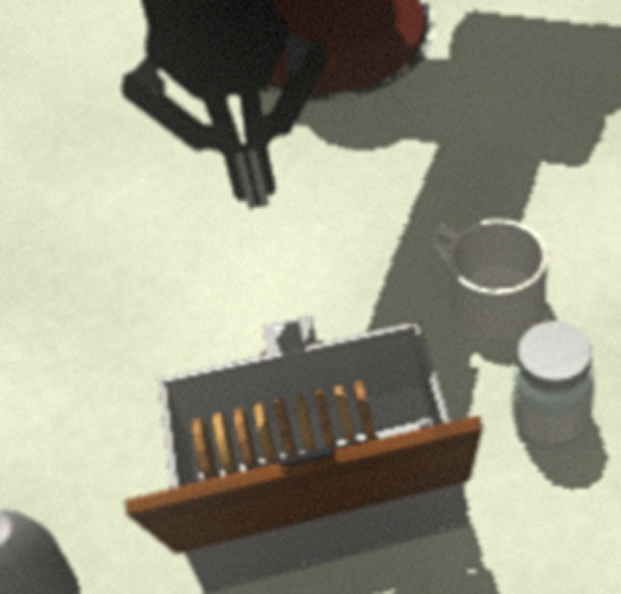

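View pics/top10.png

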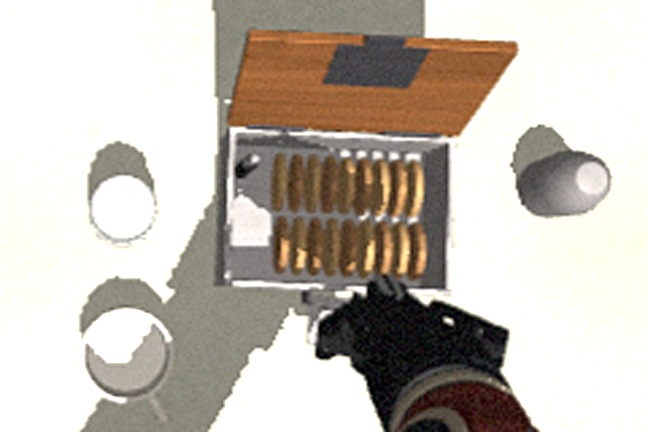

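The lid is open, the hand is clear, and the jar, cup and shaker look unmoved. I'll check the tab's height in the scene view, then hand in.

```bash
python3 - <<'E'
from h import *
im,d=ctrl.get_image("scene"); d0=np.load("scene0.npz")['d']
uu,vv=np.meshgrid(np.arange(172,204),np.arange(202,222)); px=np.c_[uu.ravel(),vv.ravel()]
Q=np.array([w2box(p) for p in deproj("scene",px,d)]); Q0=np.array([w2box(p) for p in deproj("scene",px,d0)])
for q in (Q0,Q):
    k=(abs(q[:,1])<.015)&(q[:,0]>-.119)&(q[:,0]<-.092)&(q[:,2]>.03)&(q[:,2]<.075); print(k.sum(),np.median(q[k],0),np.polyfit(q[k,0],q[k,2],1)[0])
im2,d2=ctrl.get_image("scene"); lid_angle("scene"); 
for k,p in dict(jar=(285,218),shaker=(82,290),cup=(262,178)).items(): print(k,deproj("scene",[p],d2),deproj("scene",[p],d0))
E
```

```text
30 [-0.1138  0.0088  0.0613] 0.025402440181405615
51 [-0.1072  0.0092  0.0612] 0.01388058853526726
scene lid pts 1330 angle 1.8600463904889715 x [0.0833 0.1261] zmax 0.22154554949133826
jar [[0.5501 0.0595 0.0927]] [[0.5521 0.0587 0.0955]]
shaker [[ 0.5873 -0.3397  0.0967]] [[ 0.589  -0.3389  0.0993]]
cup [[0.3877 0.0617 0.0451]] [[0.3857 0.0623 0.043 ]]
```

```bash
python3 -c "
from station import ctrl; print(ctrl.finish_job())"
```

```text
the job is handed in; nothing more can be done
None
```

The biscuit box is open and I've handed the job in. I pressed the tab down with the shut fingers, using about 4 N, until the latch let go and the lid sprang up to about 0.72 rad. I then pushed the lid along its arc until it fell open by itself, and moved the hand back and up.

My first push caught the lid edge too high on the fingers, with about 15 N on the hand. I backed off, raised the hand and repeated it; the force was then about 1.5 N or less at each check.

**Last checks before handing in, at about 11 s of the 35 s limit:**
- **Lid:** at rest at about 1.9 rad. The two views disagree slightly: 1.91 rad from the top camera and 1.86 rad from the scene camera.
- **Tab:** level again at 61 mm, the same height as at the start.
- **Hand:** more than 100 mm above the rim, with about 1 N or less measured at the wrist, which is sensor noise.
- **Jar, cup and shaker:** unmoved to within about 3 mm, which is the depth noise.

No check failed. The hand-in gives no verdict.

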